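# Draw the piston from a batter depositor's cylinder with the T-handled puller

### The arm

A 6-joint arm with a two-finger parallel gripper is mounted at the origin on the work surface. World frame = base frame: x ahead of the robot, y to its left, z up, the work surface at z = 0. Lengths are in mm, angles in rad, forces in N, time in s.
With the tool pointing down it reaches from about 350 to 925 mm from the base axis. Payload 6.4 kg.
Tool frame: the origin (TCP) lies between the finger pads; the fingertips stand 25 mm ahead of it and the grasp point (between the pads) lies 6 mm ahead of it (bot.finger_overhang is the distance from the TCP to the fingertips, in mm); y points along the fingers, x is the direction in which the jaws open and shut, and the axes are right-handed (so a half turn about y gives the same grasp; the last joint's range is limited). The gripper opens to 94 mm and grips with 3 to 60 N. Pads are 16 mm wide; open, the fingers measure 119 mm over their backs; the gripper's body (75 mm by 177 mm) begins 78 mm behind the grasp point.
Start: joints at [0.998, 0.245, 1.558, -0, 1.339, -0.174], TCP at [252.402, 599.005, 230.455] pointing down, gripper open.
Joint ranges: [-3.13, 3.13], [-1.02, 2.26], [0.13, 2.54], [-0.95, 4.09], [0.21, 2.88], [-2.74, 2.74]. Speed limits (rad/s): [2.57, 2.57, 3.14, 3.14, 3.14, 3.14].

### API

Orientations are given as [roll, pitch, yaw] about the fixed x, y, z axes, in that order (R = Rz(yaw) Ry(pitch) Rx(roll)).
In Python, from station import bot gives the robot as it stands.
- The arm moves only by the tool play_rows, never from a script. Its argument "increments" is a list of rows, each an object with "linear": the shift along the world's x, y, z in m, a list of three; "twist": the turn, a rotation vector about the world's x, y, z in rad, a list of three. A call has 1 to 20 rows; each row shifts and turns the pose as measured when the row begins; what a row does not reach is not made up. A row lasts 1/12 s, in which the tool goes at most 41.7 mm and 7.16 degrees, less where a joint would pass 70% of its speed; a pose out of reach is approached as far as the arm can. A call with a gripper value outside its range is refused whole. "hand" is the finger opening in m, from 0 to 0.094, set as the call begins (left out, the last holds). The fingers move at their own pace and stop on an object; the grip force is fixed at half the most. Time passes only in rows, so rows that do not move let the fingers close. It gives the time, the measured TCP pose, the force and the opening at its end, in the units of the state.
- bot.read_state(): the state, without advancing time (a new reading comes with each control period).
- bot.capture(name): name is "side" or "top"; returns a dict with "color" (384x512x3 uint8, red, green, blue), "depth" (384x512 float32, mm along the optical axis (not along the pixel's ray), 0 where there is no reading), "camera_matrix" (3x3 intrinsics, pixels), "k1" (the pictures are not rectified: a ray, as slopes to the right and down, at radius r is drawn at 1 + k1 r^2 times it, then the intrinsics apply), "cam_to_world" (4x4, takes a point from camera to world coordinates). Camera axes: x right, y down, z forward; pixel columns grow to the right and rows downward; lengths in mm; the calibration is good to about 2 mm. A picture is of the moment at which its call begins.
- bot.sign_off(): hands the job in, once; it reports no verdict.
Trained networks look in a picture, given as the dict that the camera call returned (one of the last four; its "shot" number tells which), for a name from the list of things; names that differ only in an ending like _2 or _b are one class to them, and where a whole thing is asked for, a point or a joint stands for the part that bears it (a point fixed in the world has none). Each returns a list of dicts, best first, with "p" (0 to 1); they miss things now and then, are a little off and sometimes report something else, mostly with a low value. They report only what shows in the picture. A call takes as long as a camera call. They do not tell look-alikes from the thing itself.
- bot.outline_of(label, picture): "mask" (384x512 bool, what is visible of it) and "extent" ([left, top, right, bottom] in pixels, round what is visible of it).
- bot.pinpoint(label, picture): "location" ([column, row] in pixels: a listed point, or the origin of a listed thing).
The state is a dict: "time": time; "joint_pos": joint angles; "qd": joint speeds; "joint_torque": joint torques, N m; "position": TCP position; "tcp_rot": TCP orientation; "wrist_force": force on the tool from outside, world axes, zero at the start; "ft_torque": the same for the moment, N m; "grip_width": finger opening in mm.
Only numpy, scipy, OpenCV 4.12 (cv2) and the standard library are available. Lean on these libraries where they do the work, as an engineer would, in place of code of your own. Each camera call takes 0.05 s, during which the arm holds its last target. There are 200 camera calls.

### The job

Strip the batter depositor for washing: take the T-handled piston puller from its holder, screw it into the tapped piston in the manifold, feeling the thread in with a light push (under 20 N) and turning clockwise until its collar sits home on the piston, which stays at the bottom of its cylinder meanwhile; do not overtighten the thread or spin the piston round in its seal. Then draw the piston straight up out of its cylinder with the puller and stand it gently upright in the small empty aluminium wash tray, with the puller still screwed home, and let go. Leave the blanking plug in the other cylinder and the tins and scraper alone.

Things in the scene. Friction and masses are not known exactly. Their poses are not given: they have to be found in the camera images.
- puller_grip (a point): Centre of the flat cross-handle of the stainless T-handled piston puller. The cross-handle is a flat-sided bar 14 mm thick (x), 110 mm long (y) and 20 mm high (z). The puller's z axis runs up its shank, which is 14 mm in diameter. The puller (0.42 kg) starts upright in its holder.
- puller_seat (a point): On the puller's axis, at the underside of its collar (40 mm diameter, 8 mm high), 70 mm below puller_grip. Axes as for puller_grip. The puller is fully home when this point meets piston_mouth; screwed in, it has about 1 mm of axial play.
- puller_nose (a point): Bottom end of the puller's threaded nose, 20 mm below puller_seat. The nose tapers to 10 mm at this end. Its thread is coarse, right-handed, two-start and round (29 mm over the thread, lead 24 mm a turn: clockwise seen from above screws it in); it runs from the collar to about 16 mm below it.
- piston_mouth (a point): Centre of the tapped blind hole (31 mm wide, 22 mm deep) in the top face of the white plastic piston (50 mm diameter, 45 mm high, 0.22 kg; its underside lies 45 mm below this point). z points up along its axis. The piston stands on the floor of one of the manifold's two upright cylinders, its top 6 mm below the deck.
- piston: The piston; origin at the centre of its underside. A rubber lip seal in the cylinder resists drawing it with 10 to 15 N over the first 20 mm and turning it with some 0.3 N m. How the threads lie is not known: the nose drops in freely until they meet, with the collar still 4 to 16 mm up, then stops dead; clockwise turning (1 to 4.8 rad) draws it home.
- piston_rim (a point): A point at the edge of the piston's top face, 22 mm from piston_mouth; it shows whether the piston is being spun round.
- deck (a point): Centre of the flat top (the deck) of the stainless manifold block, 100 mm above the bench. The block is 120 mm (x) by 240 mm (y), fixed in a bench cradle, with two vertical cylinders 51 mm deep and 51.6 mm wide, centred 55 mm to either side of this point along y. One holds the piston, the other the blanking plug.
- manifold: The depositor manifold in its cradle (fixed). Origin under its centre on the bench, axes as for deck.
- blank_top (a point): Top face of the white blanking plug (50 mm diameter, no hole, a round knob 26 mm wide and 16 mm high on top) in the other cylinder. Stays where it is.
- blank: The same blanking plug; origin under its centre. Stays where it is.
- holder: Grey holder block (76 mm square, 40 mm high, fixed to the bench, on a 100 mm plate) in which the puller stands, its collar resting on the top. Origin under its centre.
- tray_in (a point): Centre of the inner floor (4 mm above the bench) of the fixed aluminium wash tray, 170 mm (x) by 200 mm (y) and 28 mm high, walls 4 mm thick; it stands alone, nearer than the stack of large baking sheets.
- tray: The same wash tray; origin under its centre on the bench.
- puller: The puller; origin at the underside of its collar (as puller_seat). A light push of some 4 N suffices while turning. It sinks 3.8 mm for each radian turned; once the collar is home it sinks no further, push and torque rise at once (about 0.1 N m is snug), and some 0.3 rad more begins to spin the piston. The thread holds by friction when let go and when pulled.
- cake_tin_mid (a point): Middle of a loose round aluminium cake tin, 112 mm wide, 45 mm high. Bystander.
- loaf_tin_mid (a point): Middle of a loose dark loaf tin, 75 by 140 by 45 mm. Bystander.
- scraper: A loose dough scraper lying on the bench, 120 by 85 mm, 20 mm high. Bystander.
There are look-alikes about, which are no part of the job. What is shaped like the puller but pink is not meant. What is shaped like the piston but red is not meant.

How it is judged (in metres and radians):
On the way, in this order (a step that is already met when the one before it is completed fails the run):
1. the puller is screwed home in the piston, which still rests (within 1 mm) on the floor of its cylinder: collar within 1.2 mm of the piston's top (z of puller_seat in the frame of piston_mouth below 0.0012 m and distance between puller_seat and piston_mouth below 0.003 m and angle between the z axis of puller_seat and the z axis of piston_mouth, either way round below 0.06 rad and z of piston_mouth in the frame of manifold below 0.095 m), for 0.2 s.
2. the piston is drawn clear above the manifold by the puller (z of piston_mouth in the frame of deck above 0.048 m and distance between puller_seat and piston_mouth below 0.0035 m and angle between piston_mouth's own z axis and vertical below 0.2 rad), for 0.1 s.
At the end, for the whole second after the job is handed in: The piston stands upright (within 0.08 rad) on the floor of the wash tray, wholly inside its walls, with the puller still screwed home in it (collar within 3.5 mm of the piston's top, so within the thread's play), released and at rest (x of piston_mouth in the frame of tray_in between -0.058 and 0.058 m and y of piston_mouth in the frame of tray_in between -0.073 and 0.073 m and z of piston_mouth in the frame of tray_in between 0.042 and 0.048 m and angle between piston_mouth's own z axis and vertical below 0.08 rad and distance between puller_seat and piston_mouth below 0.0035 m and angle between puller_seat's own z axis and vertical below 0.12 rad and linear speed of each of piston, puller below 0.02 m/s); the robot touches nothing.
It fails at once if the thread is forced or overtightened: more than 45 N in all between puller and piston while the piston is in its cylinder (contact force between puller and piston above 45 N and distance of piston_mouth from where it was at the start of the episode below 0.02 m).
It fails at once if the piston is spun round in its seal: its rim turned by more than 8 mm while it is down in the cylinder (distance of piston_rim from where it was at the start of the episode above 0.008 m and distance of piston_mouth from where it was at the start of the episode below 0.003 m).
It fails at once if the piston is banged down: more than 60 N between piston and tray (contact force between piston and tray above 60 N).
It fails at once if the manifold is knocked with the puller (over 30 N), or the piston is rammed down or dragged crooked in its cylinder (over 52 N, of which the seal's own grip makes some 23 N) (contact force between puller and manifold above 30 N or contact force between piston and manifold above 52 N).
It fails at once if the blanking plug is shifted by more than 4 mm, or a tin or the scraper by more than 15 mm (distance of blank_top from where it was at the start of the episode above 0.004 m or distance of any of cake_tin_mid, loaf_tin_mid, scraper from where it was at the start of the episode above 0.015 m).
It also fails if it takes over 72 s, if anything falls off the work surface, if the arm or the gripper's body presses on something with over 40 N, if the wrist force passes 120 N, or if a joint passes its speed limit or range.

## Working session

There is one attempt and no reset: what is moved stays moved. The work goes in short steps, Python scripts to look and compute and a tool call to move; the robot and the scene stay as the last step left them, time stands still between calls to the robot, and variables do not carry over. Pictures are saved under pics/ and viewed, about 8 in all and at most 12, crops included, and the job is handed in when it is done.

Besides the shell and the picture viewer there is one more tool, called after "Request:" as name(argument=value, ...) on one line, values as JSON. play_rows: Moves the arm, as the interface text tells. Its arguments: {"type":"object","properties":{"increments":{"type":"array","items":{"type":"object","properties":{"linear":{"type":"array","items":{"type":"number"}},"twist":{"type":"array","items":{"type":"number"}}}}},"hand":{"type":"number"}},"required":["increments"]}

```bash
mkdir -p pics && ls
cat > h.py <<'E'
import numpy as np, cv2, pickle
from station import bot
def ray(c,uv):
    K=c["camera_matrix"];x=(uv[0]-K[0,2])/K[0,0];y=(uv[1]-K[1,2])/K[1,1]
    xd=np.array([x,y]);p=xd.copy()
    for _ in range(20): p=xd/(1+c["k1"]*(p@p))
    return np.array([p[0],p[1],1.])
def at_depth(c,uv,d):
    T=c["cam_to_world"];return T[:3,:3]@(ray(c,uv)*d)+T[:3,3]
def at_z(c,uv,z):
    T=c["cam_to_world"];r=T[:3,:3]@ray(c,uv);o=T[:3,3];return o+r*(z-o[2])/r[2]
def cloud(c):
    K=c["camera_matrix"];h,w=c["depth"].shape
    u,v=np.meshgrid(np.arange(w),np.arange(h))
    x=(u-K[0,2])/K[0,0];y=(v-K[1,2])/K[1,1];px,py=x.copy(),y.copy()
    for _ in range(20):
        s=1+c["k1"]*(px*px+py*py);px,py=x/s,y/s
    P=np.stack([px,py,np.ones_like(px)],-1)*c["depth"][...,None]
    T=c["cam_to_world"];return P@T[:3,:3].T+T[:3,3]
def save(c,n,crop=None,s=1):
    im=c["color"][...,::-1]
    if crop: l,t,r,b=crop;im=im[t:b,l:r]
    cv2.imwrite(f"pics/{n}.png",cv2.resize(im,None,fx=s,fy=s,interpolation=cv2.INTER_CUBIC))
E
cat > a.py <<'E'
from h import *
np.set_printoptions(precision=1,suppress=True)
Z=dict(puller_grip=None,puller_seat=None,piston_mouth=94,deck=100,blank_top=95,tray_in=4,holder=0,piston_rim=94,puller_nose=None,cake_tin_mid=22,loaf_tin_mid=22,scraper=10)
for n in("top","side"):
    c=bot.capture(n);save(c,n+"0")
    print(n,c["shot"],c["cam_to_world"][:3,3])
    for l,z in Z.items():
        for d in bot.pinpoint(l,c)[:3]:
            uv=np.array(d["location"]);i=np.clip(np.round(uv[::-1]).astype(int),0,[383,511]);dd=c["depth"][i[0],i[1]]
            print(l,round(d["p"],2),uv,"depthpt",at_depth(c,uv,dd),"" if z is None else at_z(c,uv,z))
print(bot.read_state())
E
python3 a.py; cd pics; python3 -c "
import cv2,numpy as np
a=cv2.imread('top0.png');b=cv2.imread('side0.png')
print(a.shape)"
```

```text
pics
top 1 [ 291.9    6.  1180.4]
puller_grip 0.69 [226.  243.8] depthpt [353.2  78.9 100.3] 
puller_grip 0.63 [289.1 195.8] depthpt [459.6 -63.4 120.2] 
puller_seat 0.97 [290.4 200.2] depthpt [456.2 -69.2  75.9] 
puller_seat 0.56 [234.5 246.2] depthpt [351.7  63.3  26.9] 
piston_mouth 0.85 [200.1 167.1] depthpt [536.2 144.8  73.4] [531.7 142.2  94. ]
piston_mouth 0.68 [215.9 113.2] depthpt [688.5 114.2  21.6] [663.7 107.5  94. ]
piston_mouth 0.67 [296.7  99.2] depthpt [731.4 -93.7   7. ] [698.8 -86.3  94. ]
deck 0.63 [174.6 172.2] depthpt [518.8 200.9  97.4] [518.3 200.4 100. ]
deck 0.25 [289.9 201.4] depthpt [456.7 -69.6  52.8] [449.8 -66.4 100. ]
blank_top 0.69 [285.6 199.3] depthpt [451.8 -55.5 118.9] [455.4 -56.9  95. ]
blank_top 0.58 [153.2 174.8] depthpt [510.4 248.  108.3] [513.1 251.   95. ]
blank_top 0.19 [386.2 174.8] depthpt [ 531.6 -316.4    3.7] [ 513.  -291.4   95. ]
tray_in 0.71 [388.5 173. ] depthpt [ 535.5 -321.4    7.6] [ 536.2 -322.4    4. ]
holder 0.93 [285.9 200. ] depthpt [449.7 -56.  122.3] [468.  -63.1   0. ]
holder 0.38 [362.7 105.4] depthpt [ 709.7 -261.2  
[... 1762 characters left out ...]
7  41.9] 
puller_nose 0.41 [202.2 145.4] depthpt [505.9 237.7 101.3] 
cake_tin_mid 0.56 [329.8 200.1] depthpt [739.5 -80.9   3.3] [726.4 -91.8  22. ]
loaf_tin_mid 0.59 [141.5 176.5] depthpt [332.3 329.3  -4.3] [324.7 303.3  22. ]
scraper 0.63 [367.2 247.4] depthpt [ 703.1 -271.8   13.7] [ 705.5 -270.3   10. ]
{'time': 1.3, 'joint_pos': array([ 1. ,  0.2,  1.6, -0. ,  1.3, -0.2]), 'qd': array([ 0.,  0., -0., -0., -0., -0.]), 'joint_torque': array([ -0. , -41.6, -31.5,   0.1,   0. ,  -0. ]), 'position': array([252.4, 599. , 230.4]), 'tcp_rot': array([-1.6,  0. ,  1.2]), 'wrist_force': array([-0.4,  0.1,  0.8]), 'ft_torque': array([-0.,  0.,  0.]), 'grip_width': 93.98928632483121}
(384, 512, 3)
```

View pics/top0.png

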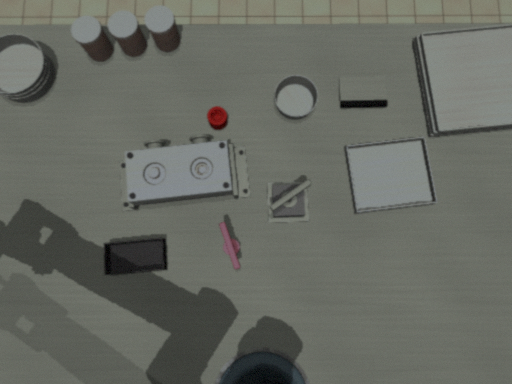

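View pics/side0.png

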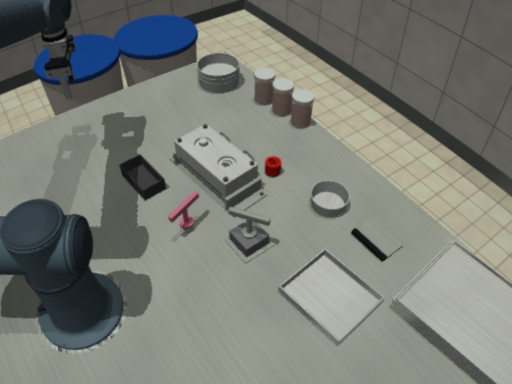

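The top view shows the stainless puller in its holder at (290,194), the manifold with two bores at (154,173) and (202,168), the empty tray at (389,174), the pink and red decoys at (230,245) and (217,117). Next I measure precisely.

```bash
cat > b.py <<'E'
from h import *
np.set_printoptions(precision=2,suppress=True)
for n in("top","side"):
    cs=[bot.capture(n) for _ in range(3)];c=cs[-1]
    c=dict(c);st=np.stack([x["depth"] for x in cs]).astype(float);st[st==0]=np.nan;c["depth"]=np.nan_to_num(np.nanmedian(st,0))
    P=cloud(c)
    def sel(x0,x1,y0,y1,z0,z1): 
        return (P[...,0]>x0)&(P[...,0]<x1)&(P[...,1]>y0)&(P[...,1]<y1)&(P[...,2]>z0)&(P[...,2]<z1)
    print(n)
    for nm,m in dict(handle=sel(380,540,-140,10,100,150),hold=sel(400,520,-120,0,30,46),deck=sel(440,600,60,330,95,106),tray=sel(400,650,-470,-180,0,12),traywall=sel(400,650,-470,-180,18,40)).items():
        Q=P[m]; 
        if len(Q)<5: print(nm,len(Q));continue
        r=cv2.minAreaRect(Q[:,:2].astype(np.float32)); C=np.cov(Q[:,:2].T);w,v=np.linalg.eigh(C)
        print(nm,len(Q),"mean",Q.mean(0),"zmed",np.median(Q[:,2]),"pca ang",np.degrees(np.arctan2(v[1,1],v[0,1])),np.sqrt(w),"rect",r)
    if n=="top": save(c,"topc",(110,125,320,235),3.8)
    else: save(c,"sidec",(160,110,310,260),4)
    np.save(n+"P.npy",P)
E
python3 b.py; python3 -c "
import cv2,numpy as np
a=cv2.imread('pics/topc.png');b=cv2.imread('pics/sidec.png')
print(a.shape,b.shape)"
```

```text
top
handle 323 mean [462.28 -66.22 118.78] zmed 119.60028445326157 pca ang 124.89643977165527 [ 4.23 31.76] rect ((463.3604431152344, -66.50428009033203), (14.17477798461914, 109.0625), 34.936279296875)
hold 639 mean [460.22 -66.82  39.86] zmed 39.90671747253759 pca ang -142.7433486079645 [21.48 26.43] rect ((463.656005859375, -66.86935424804688), (76.42654418945312, 76.31290435791016), 1.990477442741394)
deck 4523 mean [522.2  193.92  99.55] zmed 99.54566499702241 pca ang 96.47722249863016 [36.83 70.25] rect ((523.2140502929688, 193.47348022460938), (120.92738342285156, 240.23104858398438), 6.659607410430908)
tray 7929 mean [ 522.81 -326.69    3.22] zmed 3.099424287408283 pca ang 84.94036438395112 [66.73 77.03] rect ((525.0853881835938, -325.01287841796875), (249.92568969726562, 289.921875), 0.03909888491034508)
traywall 764 mean [ 541.81 -336.2    26.57] zmed 27.238515726696846 pca ang 114.73596789943389 [67.18 85.51] rect ((544.0232543945312, -350.0191650390625), (189.69912719726562, 260.203369140625), 6.862201690673828)
side
handle 355 mean [460.84 -69.34 115.03] zmed 117.9148033
[... 304 characters left out ...]
77.92440032958984, 77.97654724121094), 2.054527997970581)
deck 2169 mean [520.21 187.26  99.91] zmed 100.04278155815052 pca ang 96.87439488243244 [36.86 70.68] rect ((522.10107421875, 194.61126708984375), (123.5699234008789, 243.71116638183594), 7.113978862762451)
tray 5840 mean [ 523.83 -328.62    3.  ] zmed 2.937734148871016 pca ang 93.21581991922952 [60.93 70.44] rect ((524.955078125, -325.0), (249.85400390625, 289.909912109375), 0.00839238427579403)
traywall 881 mean [ 537.88 -337.42   25.69] zmed 25.90119457516971 pca ang 126.15496407207658 [68.47 88.34] rect ((542.2354736328125, -349.4324645996094), (193.48509216308594, 262.977294921875), 6.8108744621276855)
(418, 798, 3) (600, 600, 3)
```

View pics/topc.png

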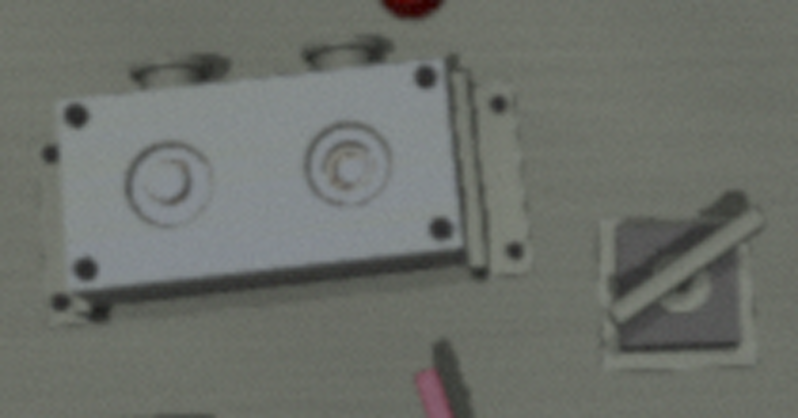

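View pics/sidec.png

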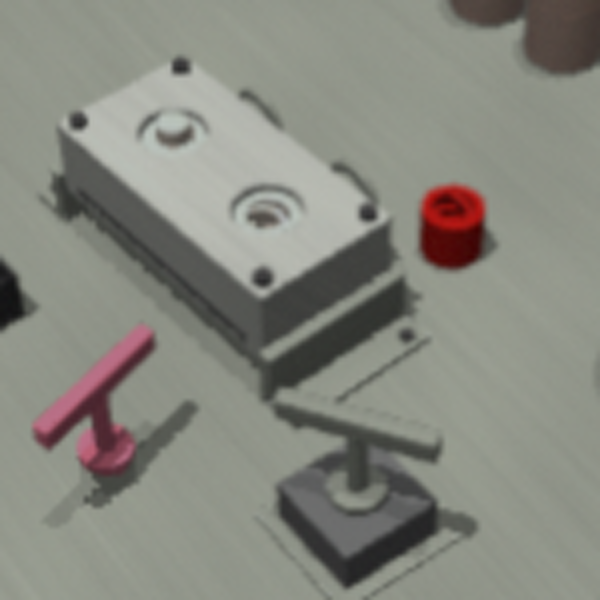

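The crops confirm it: the tapped piston is the right-hand bore (top pixel about (201.6,168.2), side about (226.8,163)) and the knobbed plug is in the left one. I'll check the ring centres and the tray, then move over the puller.

```bash
cat > c.py <<'E'
from h import *
np.set_printoptions(precision=2,suppress=True)
ct=bot.capture("top");cs=bot.capture("side")
print(at_z(ct,(201.6,168.2),100),at_z(cs,(226.75,163),100))
a=np.radians(6.8);print("exp",np.array([522.7,194])-55*np.array([-np.sin(a),np.cos(a)]))
# bore: deck-neighbourhood points below deck
for n in("top","side"):
    P=np.load(n+"P.npy");d=np.hypot(P[...,0]-529.2,P[...,1]-139.4)
    m=(d<32)&(P[...,2]<97.5)&(P[...,2]>60)
    Q=P[m];print(n,len(Q),Q.mean(0),cv2.minAreaRect(Q[:,:2].astype(np.float32)))
    m=(np.hypot((P[...,0]-538)/1.3,(P[...,1]+322)/1.3)<105)&(P[...,2]>17)&(P[...,2]<36)
    Q=P[m];print("tray",len(Q),cv2.minAreaRect(Q[:,:2].astype(np.float32)))
s=bot.read_state();print(s["tcp_rot"],s["position"],s["time"],s["joint_pos"])
E
python3 c.py
```

```text
[527.76 137.93 100.  ] [525.27 135.01 100.  ]
exp [529.21 139.39]
top 383 [531.15 139.64  89.12] ((529.8045654296875, 138.66416931152344), (53.39533615112305, 54.28483200073242), 36.466041564941406)
tray 732 ((530.9603271484375, -321.87445068359375), (170.62733459472656, 201.1962890625), 6.857874393463135)
side 173 [532.94 147.    90.46] ((530.4573364257812, 142.76637268066406), (48.177833557128906, 47.139556884765625), 27.480754852294922)
tray 804 ((528.01220703125, -320.74664306640625), (172.04319763183594, 202.63702392578125), 6.810875415802002)
[-1.57 -0.    1.17] [252.41 599.   230.45] 1.7 [ 1.    0.25  1.56  0.    1.34 -0.17]
```

Request:
play_rows(increments=[{"linear": [0.01172, -0.037, 0], "twist": [0, 0, -0.0312]}, {"linear": [0.01172, -0.037, 0], "twist": [0, 0, -0.0312]}, {"linear": [0.01172, -0.037, 0], "twist": [0, 0, -0.0312]}, {"linear": [0.01172, -0.037, 0], "twist": [0, 0, -0.0312]}, {"linear": [0.01172, -0.037, 0], "twist": [0, 0, -0.0312]}, {"linear": [0.01172, -0.037, 0], "twist": [0, 0, -0.0312]}, {"linear": [0.01172, -0.037, 0], "twist": [0, 0, -0.0312]}, {"linear": [0.01172, -0.037, 0], "twist": [0, 0, -0.0312]}, {"linear": [0.01172, -0.037, 0], "twist": [0, 0, -0.0312]}, {"linear": [0.01172, -0.037, 0], "twist": [0, 0, -0.0312]}, {"linear": [0.01172, -0.037, 0], "twist": [0, 0, -0.0312]}, {"linear": [0.01172, -0.037, 0], "twist": [0, 0, -0.0312]}, {"linear": [0.01172, -0.037, 0], "twist": [0, 0, -0.0312]}, {"linear": [0.01172, -0.037, 0], "twist": [0, 0, -0.0312]}, {"linear": [0.01172, -0.037, 0], "twist": [0, 0, -0.0312]}, {"linear": [0.01172, -0.037, 0], "twist": [0, 0, -0.0312]}], hand=0.06)

```text
time: 3.03
position: [440.0, -14.3, 232.2]
tcp_rot: [-1.578, -0.01, 0.663]
wrist_force: [1.2, 0.7, 0.4]
grip_width: 60.2
```

Request:
play_rows(increments=[{"linear": [0.0115, -0.026, -0.03], "twist": [0, 0, -0.03]}, {"linear": [0.0115, -0.026, -0.03], "twist": [0, 0, -0.03]}, {"linear": [0, 0, 0], "twist": [0, 0, 0]}, {"linear": [0, 0, 0], "twist": [0, 0, 0]}])

```text
time: 3.37
position: [466.4, -76.5, 173.7]
tcp_rot: [-1.586, -0.014, 0.588]
wrist_force: [-0.2, 0.5, 0.4]
grip_width: 59.9
```

```bash
cat > m.py <<'E'
# rotation vector (world) to bring tool to vertical at given yaw; usage: m.py yaw
import sys
from h import *
from scipy.spatial.transform import Rotation as R
np.set_printoptions(precision=4,suppress=True)
s=bot.read_state()
r=R.from_euler("xyz",s["tcp_rot"]);yaw=float(sys.argv[1]) if len(sys.argv)>1 else s["tcp_rot"][2]
print(s["time"],"pos",s["position"],"rot",s["tcp_rot"],"q",s["joint_pos"],"F",s["wrist_force"],"T",s["ft_torque"],"w",s["grip_width"])
print("twist to vertical",(R.from_euler("xyz",[-np.pi/2,0,yaw])*r.inv()).as_rotvec())
E
python3 m.py 0.609
```

```text
3.3667 pos [466.3674 -76.4843 173.749 ] rot [-1.5856 -0.0141  0.5878] q [-0.4052 -0.1342  2.062   0.004   1.1937 -0.9943] F [-0.163   0.4642  0.428 ] T [0.0204 0.0131 0.0302] w 59.93000818815786
twist to vertical [0.0043 0.02   0.0213]
```

Request:
play_rows(increments=[{"linear": [-0.0036, 0.01, 0], "twist": [0.0043, 0.02, 0.0213]}, {"linear": [0, 0, 0], "twist": [0, 0, 0]}, {"linear": [0, 0, 0], "twist": [0, 0, 0]}])

```text
time: 3.62
position: [462.4, -64.3, 175.2]
tcp_rot: [-1.57, 0.0, 0.613]
wrist_force: [-0.5, -0.3, -0.0]
grip_width: 60.1
```

```bash
python3 m.py 0.609
```

```text
3.6167 pos [462.4167 -64.2906 175.1979] rot [-1.5701  0.0004  0.6128] q [-0.3818 -0.1371  2.0616  0.0001  1.2179 -0.9946] F [-0.4724 -0.2549 -0.0291] T [-0.063   0.0198  0.0465] w 60.083399797787855
twist to vertical [-0.0004 -0.0007 -0.0038]
```

Request:
play_rows(increments=[{"linear": [0.0004, -0.0022, -0.015], "twist": [0, 0, 0]}, {"linear": [0, 0, -0.015], "twist": [0, 0, 0]}, {"linear": [0, 0, -0.015], "twist": [0, 0, 0]}, {"linear": [0, 0, -0.01], "twist": [0, 0, 0]}, {"linear": [0, 0, 0], "twist": [0, 0, 0]}, {"linear": [0, 0, 0], "twist": [0, 0, 0]}])

```text
time: 4.12
position: [466.3, -61.6, 125.9]
tcp_rot: [-1.583, -0.008, 0.625]
wrist_force: [0.3, 0.2, 0.1]
grip_width: 60.2
```

```bash
python3 m.py 0.609
```

```text
4.1167 pos [466.3388 -61.6438 125.8712] rot [-1.5826 -0.0081  0.6252] q [-0.3734 -0.0654  2.0956  0.0004  1.0971 -0.9988] F [0.2792 0.2061 0.1407] T [-0.0199 -0.0029 -0.0034] w 60.22146102140341
twist to vertical [ 0.005   0.0134 -0.0162]
```

Request:
play_rows(increments=[{"linear": [-0.0035, -0.0049, -0.005], "twist": [0.005, 0.0134, -0.0162]}, {"linear": [0, 0, 0], "twist": [0, 0, 0]}, {"linear": [0, 0, -0.004], "twist": [0, 0, 0]}, {"linear": [0, 0, 0], "twist": [0, 0, 0]}, {"linear": [0, 0, 0], "twist": [0, 0, 0]}])

```text
time: 4.53
position: [464.5, -67.3, 119.5]
tcp_rot: [-1.575, -0.002, 0.608]
wrist_force: [0.0, 0.0, 0.6]
grip_width: 59.9
```

```bash
python3 m.py 0.609
```

```text
4.5333 pos [464.4504 -67.2672 119.4542] rot [-1.5746 -0.0024  0.6085] q [-0.3861 -0.0515  2.0957 -0.      1.0929 -0.9946] F [0.0002 0.0128 0.5933] T [-0.008   0.0358 -0.01  ] w 59.88092707822029
twist to vertical [0.0017 0.0041 0.0005]
```

Request:
play_rows(increments=[{"linear": [-0.0015, 0.0007, -0.0035], "twist": [0.0017, 0.0041, 0]}, {"linear": [0, 0, 0], "twist": [0, 0, 0]}, {"linear": [0, 0, 0], "twist": [0, 0, 0]}])

```text
time: 4.78
position: [463.1, -66.7, 116.0]
tcp_rot: [-1.571, -0.0, 0.608]
wrist_force: [0.0, 0.6, 0.8]
grip_width: 60.3
```

```bash
python3 m.py 0.609
```

```text
4.7833 pos [463.0717 -66.7399 115.9961] rot [-1.571  -0.0002  0.6081] q [-0.3862 -0.0468  2.0985  0.0001  1.0896 -0.9944] F [0.0077 0.5932 0.81  ] T [-0.0213  0.0586  0.021 ] w 60.28181263311868
twist to vertical [0.0001 0.0003 0.0009]
```

Excellent. Now I close the gripper.

Request:
play_rows(increments=[{"linear": [0, 0, 0], "twist": [0, 0, 0]}, {"linear": [0, 0, 0], "twist": [0, 0, 0]}, {"linear": [0, 0, 0], "twist": [0, 0, 0]}, {"linear": [0, 0, 0], "twist": [0, 0, 0]}, {"linear": [0, 0, 0], "twist": [0, 0, 0]}, {"linear": [0, 0, 0], "twist": [0, 0, 0]}, {"linear": [0, 0, 0], "twist": [0, 0, 0]}, {"linear": [0, 0, 0], "twist": [0, 0, 0]}, {"linear": [0, 0, 0], "twist": [0, 0, 0]}, {"linear": [0, 0, 0], "twist": [0, 0, 0]}], hand=0.0)

```text
time: 5.62
position: [463.2, -66.7, 116.1]
tcp_rot: [-1.571, -0.0, 0.608]
wrist_force: [-0.2, -0.3, -0.8]
grip_width: 13.5
```

```bash
python3 m.py 0.609
```

```text
5.6167 pos [463.2066 -66.6943 116.0613] rot [-1.5713 -0.0005  0.6082] q [-0.3861 -0.0468  2.0984  0.0002  1.0894 -0.9944] F [-0.2078 -0.3211 -0.7645] T [0.0067 0.0004 0.0008] w 13.549663672061307
twist to vertical [0.0001 0.0007 0.0008]
```

Request:
play_rows(increments=[{"linear": [0, 0, 0.006], "twist": [0, 0, 0]}, {"linear": [0, 0, 0.008], "twist": [0, 0, 0]}, {"linear": [0, 0, 0.01], "twist": [0, 0, 0]}, {"linear": [0, 0, 0.012], "twist": [0, 0, 0]}, {"linear": [0, 0, 0.02], "twist": [0, 0, 0]}, {"linear": [0, 0, 0.02], "twist": [0, 0, 0]}, {"linear": [0, 0, 0.02], "twist": [0, 0, 0]}, {"linear": [0, 0, 0.02], "twist": [0, 0, 0]}, {"linear": [0, 0, 0], "twist": [0, 0, 0]}, {"linear": [0, 0, 0], "twist": [0, 0, 0]}])

```text
time: 6.45
position: [457.8, -64.5, 238.0]
tcp_rot: [-1.564, 0.005, 0.608]
wrist_force: [-0.3, 0.8, -4.3]
grip_width: 13.8
```

```bash
python3 m.py
```

```text
6.45 pos [457.7771 -64.5084 237.9633] rot [-1.5639  0.0047  0.6084] q [-0.386  -0.2147  2.0091 -0.0001  1.3556 -0.9944] F [-0.3122  0.7716 -4.2694] T [-0.0564  0.0154  0.0151] w 13.758719573939684
twist to vertical [-0.003  -0.0078  0.    ]
```

Request:
play_rows(increments=[{"linear": [0.0035, 0.01, 0], "twist": [0, 0, 0.1]}, {"linear": [0.0035, 0.01, 0], "twist": [0, 0, 0.1]}, {"linear": [0.0035, 0.01, 0], "twist": [0, 0, 0.1]}, {"linear": [0.0035, 0.01, 0], "twist": [0, 0, 0.1]}, {"linear": [0.0035, 0.01, 0], "twist": [0, 0, 0.1]}, {"linear": [0.0035, 0.01, 0], "twist": [0, 0, 0.1]}, {"linear": [0.0035, 0.01, 0], "twist": [0, 0, 0.1]}, {"linear": [0.0035, 0.01, 0], "twist": [0, 0, 0.1]}, {"linear": [0.0035, 0.01, 0], "twist": [0, 0, 0.1]}, {"linear": [0.0035, 0.01, 0], "twist": [0, 0, 0.1]}, {"linear": [0.0035, 0.01, 0], "twist": [0, 0, 0.1]}, {"linear": [0.0035, 0.01, 0], "twist": [0, 0, 0.1]}, {"linear": [0.0035, 0.01, 0], "twist": [0, 0, 0.1]}, {"linear": [0.0035, 0.01, 0], "twist": [0, 0, 0.1]}, {"linear": [0.0035, 0.01, 0], "twist": [0, 0, 0.1]}, {"linear": [0.0035, 0.01, 0], "twist": [0, 0, 0.1]}, {"linear": [0, 0, 0], "twist": [0, 0, 0]}, {"linear": [0, 0, 0], "twist": [0, 0, 0]}])

```text
time: 7.95
position: [500.0, 105.0, 209.0]
tcp_rot: [-1.523, -0.007, 2.285]
wrist_force: [0.3, -0.3, -3.8]
grip_width: 13.5
```

```bash
python3 m.py 2.6
```

```text
7.95 pos [500.0279 104.9817 208.9637] rot [-1.5225 -0.007   2.2851] q [-0.0018 -0.0343  1.9013 -0.0273  1.3157 -2.2796] F [ 0.3369 -0.2529 -3.8037] T [ 0.1023 -0.0202  0.0375] w 13.544838966833112
twist to vertical [ 0.0326 -0.0366  0.3147]
```

Request:
play_rows(increments=[{"linear": [0.01, 0.011, 0.008], "twist": [0.011, -0.012, 0.1]}, {"linear": [0.01, 0.011, 0.008], "twist": [0.011, -0.012, 0.1]}, {"linear": [0.009, 0.011, 0.004], "twist": [0.011, -0.012, 0.1]}, {"linear": [0, 0, 0], "twist": [0, 0, 0]}, {"linear": [0, 0, 0], "twist": [0, 0, 0]}, {"linear": [0, 0, 0], "twist": [0, 0, 0]}])

```text
time: 8.45
position: [525.6, 135.4, 223.5]
tcp_rot: [-1.563, -0.009, 2.58]
wrist_force: [-0.1, 0.2, -3.7]
grip_width: 13.6
```

```bash
python3 m.py 2.6
```

```text
8.45 pos [525.6222 135.4078 223.4846] rot [-1.5628 -0.0087  2.5798] q [ 0.0439  0.0077  1.8317 -0.0017  1.3139 -2.5354] F [-0.0684  0.1993 -3.7308] T [ 0.0455  0.0945 -0.0301] w 13.563978979157564
twist to vertical [ 0.0022 -0.0116  0.0202]
```

Request:
play_rows(increments=[{"linear": [0.0038, 0.0038, -0.004], "twist": [0.0022, -0.0116, 0.02]}, {"linear": [0, 0, 0], "twist": [0, 0, 0]}, {"linear": [0, 0, 0], "twist": [0, 0, 0]}])

```text
time: 8.7
position: [528.2, 137.9, 217.4]
tcp_rot: [-1.569, -0.002, 2.595]
wrist_force: [0.2, -0.4, -4.5]
grip_width: 13.8
```

```bash
python3 m.py 2.6
python3 - <<'E'
from h import *
np.set_printoptions(precision=1,suppress=True)
for n in("top","side"):
    c=bot.capture(n)
    for l in("puller_nose","puller_seat","piston_mouth","puller_grip"):
        for d in bot.pinpoint(l,c)[:2]: print(n,l,round(d["p"],2),np.array(d["location"]),at_z(c,d["location"],{"puller_nose":122,"puller_seat":142,"piston_mouth":94,"puller_grip":212}[l]))
    save(c,n+"2",(130,90,300,250) if n=="side" else (100,80,340,260),3)
E
```

```text
8.7 pos [528.2351 137.8637 217.4374] rot [-1.569  -0.0016  2.5954] q [ 0.0479  0.0154  1.8354 -0.0007  1.2932 -2.5473] F [ 0.2227 -0.389  -4.5063] T [ 0.0819  0.0231 -0.0137] w 13.794138731300858
twist to vertical [ 0.0007 -0.0023  0.0046]
top puller_nose 0.63 [234.1 245.1] [349.2  59.5 122. ]
top puller_seat 0.87 [233.2 249.6] [338.4  60.4 142. ]
top piston_mouth 0.61 [215.6 115.4] [658.2 108.1  94. ]
top puller_grip 0.68 [226.8 248.4] [337.7  69.6 212. ]
side puller_nose 0.98 [188.9 224.7] [319.3 -12.9 122. ]
side puller_nose 0.68 [224.4 156.9] [521.4 139.8 122. ]
side puller_seat 0.73 [228.  150.9] [531.8 136.2 142. ]
side puller_seat 0.67 [187.  225.8] [307.6 -28.  142. ]
side piston_mouth 0.83 [270.7 162.6] [632.2  70.2  94. ]
side piston_mouth 0.6 [224.8 164.1] [521.5 139.7  94. ]
side puller_grip 0.75 [185.8 206.5] [311.5 -29.8 212. ]
side puller_grip 0.59 [224.3 134.7] [518.4 129.5 212. ]
```

View pics/side2.png

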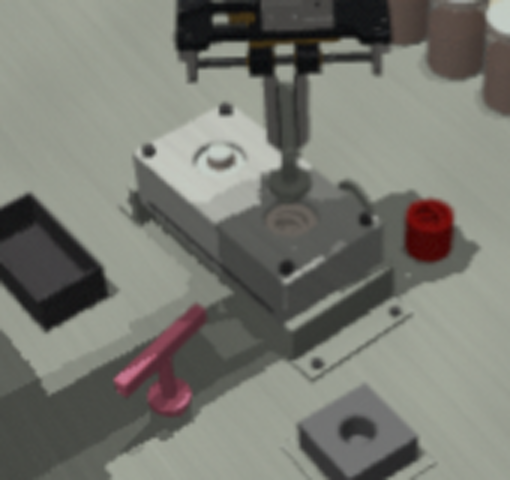

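Request:
play_rows(increments=[{"linear": [0.0011, 0.0014, -0.008], "twist": [0.0007, -0.0023, 0.0046]}, {"linear": [0, 0, -0.006], "twist": [0, 0, 0]}, {"linear": [0, 0, -0.004], "twist": [0, 0, 0]}, {"linear": [0, 0, 0], "twist": [0, 0, 0]}, {"linear": [0, 0, 0], "twist": [0, 0, 0]}])

```text
time: 9.62
position: [529.5, 139.8, 197.6]
tcp_rot: [-1.571, 0.0, 2.602]
wrist_force: [-0.1, 0.0, -4.0]
grip_width: 13.6
```

```bash
python3 m.py 2.6
```

```text
9.6167 pos [529.5096 139.8105 197.5793] rot [-1.5711  0.0002  2.6016] q [ 0.051   0.0384  1.8497  0.0002  1.2531 -2.5507] F [-0.1453  0.0355 -3.9705] T [ 0.0961  0.0525 -0.0291] w 13.640670701855525
twist to vertical [-0.0002  0.0003 -0.0016]
```

Request:
play_rows(increments=[{"linear": [-0.0002, -0.0004, -0.002], "twist": [0, 0, 0]}, {"linear": [0, 0, -0.002], "twist": [0, 0, 0]}, {"linear": [0, 0, -0.002], "twist": [0, 0, 0]}, {"linear": [0, 0, -0.001], "twist": [0, 0, 0]}, {"linear": [0, 0, 0], "twist": [0, 0, 0]}])

```text
time: 10.03
position: [529.4, 139.3, 189.8]
tcp_rot: [-1.571, 0.0, 2.602]
wrist_force: [-0.6, -0.2, -3.5]
grip_width: 14.0
```

Request:
play_rows(increments=[{"linear": [0, 0, -0.001], "twist": [0, 0, 0]}, {"linear": [0, 0, -0.001], "twist": [0, 0, 0]}, {"linear": [0, 0, -0.001], "twist": [0, 0, 0]}])

```text
time: 10.28
position: [529.7, 139.3, 187.1]
tcp_rot: [-1.572, 0.001, 2.602]
wrist_force: [-0.1, -0.0, -3.9]
grip_width: 13.9
```

Request:
play_rows(increments=[{"linear": [-0.0003, 0, -0.001], "twist": [0, 0, 0]}, {"linear": [0, 0, -0.001], "twist": [0, 0, 0]}, {"linear": [0, 0, -0.001], "twist": [0, 0, 0]}])

```text
time: 10.53
position: [529.5, 139.4, 184.0]
tcp_rot: [-1.572, 0.001, 2.602]
wrist_force: [0.7, -0.2, -3.9]
grip_width: 14.0
```

Request:
play_rows(increments=[{"linear": [0, 0, -0.001], "twist": [0, 0, 0]}, {"linear": [0, 0, -0.001], "twist": [0, 0, 0]}, {"linear": [0, 0, -0.001], "twist": [0, 0, 0]}])

```text
time: 10.78
position: [529.6, 139.7, 181.0]
tcp_rot: [-1.573, 0.001, 2.601]
wrist_force: [-0.3, 0.5, -2.3]
grip_width: 14.1
```

Request:
play_rows(increments=[{"linear": [0, 0, -0.001], "twist": [0, 0, 0]}, {"linear": [0, 0, 0], "twist": [0, 0, 0]}])

```text
time: 10.95
position: [529.8, 140.0, 179.9]
tcp_rot: [-1.574, 0.001, 2.601]
wrist_force: [0.6, -0.1, -3.8]
grip_width: 13.9
```

Request:
play_rows(increments=[{"linear": [0, 0, -0.001], "twist": [0, 0, 0]}])

```text
time: 11.03
position: [530.0, 140.0, 179.1]
tcp_rot: [-1.574, 0.002, 2.601]
wrist_force: [-0.5, 1.5, -2.7]
grip_width: 13.6
```

Request:
play_rows(increments=[{"linear": [0, 0, -0.001], "twist": [0, 0, 0]}])

```text
time: 11.12
position: [530.0, 140.1, 178.1]
tcp_rot: [-1.574, 0.002, 2.601]
wrist_force: [-0.1, 1.3, -3.7]
grip_width: 14.0
```

Request:
play_rows(increments=[{"linear": [-0.0005, -0.0005, -0.001], "twist": [0.001, -0.003, 0]}, {"linear": [0, 0, -0.001], "twist": [0, 0, 0]}])

```text
time: 11.28
position: [529.8, 140.0, 176.3]
tcp_rot: [-1.578, 0.004, 2.601]
wrist_force: [-0.2, 2.5, -0.6]
grip_width: 13.9
```

Request:
play_rows(increments=[{"linear": [0, 0, -0.001], "twist": [0, 0, 0]}])

```text
time: 11.37
position: [530.0, 140.2, 176.2]
tcp_rot: [-1.579, 0.004, 2.601]
wrist_force: [-2.7, 1.3, 5.3]
grip_width: 13.8
```

Request:
play_rows(increments=[{"linear": [0, 0, -0.001], "twist": [0, 0, 0]}])

```text
time: 11.45
position: [530.1, 140.2, 176.1]
tcp_rot: [-1.579, 0.004, 2.601]
wrist_force: [-2.7, 0.5, 4.0]
grip_width: 13.8
```

```bash
python3 m.py
```

```text
11.45 pos [530.1402 140.2403 176.1303] rot [-1.5789  0.0044  2.6014] q [ 0.0498  0.0593  1.8697  0.0046  1.2044 -2.5533] F [-2.6557  0.4505  4.0098] T [ 0.308   0.9419 -0.023 ] w 13.841513039952263
twist to vertical [-0.0047  0.008  -0.    ]
```

Request:
play_rows(increments=[{"linear": [-0.0003, -0.0003, -0.0006], "twist": [-0.004, 0.007, -0.08]}, {"linear": [0, 0, -0.0008], "twist": [0, 0, -0.1]}, {"linear": [0, 0, -0.0008], "twist": [0, 0, -0.1]}])

```text
time: 11.7
position: [530.5, 140.6, 174.9]
tcp_rot: [-1.574, 0.001, 2.311]
wrist_force: [-1.7, 0.9, 0.6]
grip_width: 13.7
```

```bash
python3 m.py
```

```text
11.7 pos [530.4576 140.6482 174.9406] rot [-1.5743  0.0012  2.311 ] q [ 0.0519  0.0649  1.8661  0.0014  1.2072 -2.2596] F [-1.6649  0.8946  0.6093] T [0.4544 0.2951 0.0146] w 13.677089659608923
twist to vertical [-0.0015  0.0033 -0.    ]
```

Request:
play_rows(increments=[{"linear": [-0.0004, -0.0004, -0.0008], "twist": [-0.0015, 0.0033, -0.1]}, {"linear": [0, 0, -0.0008], "twist": [0, 0, -0.1]}, {"linear": [0, 0, -0.0008], "twist": [0, 0, -0.1]}, {"linear": [0, 0, -0.0008], "twist": [0, 0, -0.1]}])

```text
time: 12.03
position: [530.9, 140.8, 173.3]
tcp_rot: [-1.573, 0.001, 1.891]
wrist_force: [-2.7, 0.8, 2.1]
grip_width: 13.7
```

```bash
python3 m.py
```

```text
12.0333 pos [530.8792 140.7585 173.2818] rot [-1.5729  0.0007  1.8908] q [ 0.0527  0.0687  1.8653 -0.0001  1.2053 -1.8381] F [-2.655   0.8421  2.105 ] T [0.2978 0.507  0.0552] w 13.72668024955755
twist to vertical [-0.      0.0022 -0.    ]
```

Request:
play_rows(increments=[{"linear": [-0.0009, -0.0006, -0.0008], "twist": [0, 0.0022, -0.1]}, {"linear": [-0.0003, 0, -0.0008], "twist": [0, 0, -0.1]}, {"linear": [-0.0003, 0, -0.0008], "twist": [0, 0, -0.1]}, {"linear": [-0.0003, 0, -0.0008], "twist": [0, 0, -0.1]}])

```text
time: 12.37
position: [530.6, 140.2, 171.7]
tcp_rot: [-1.575, 0.001, 1.47]
wrist_force: [-1.8, 0.5, 1.5]
grip_width: 14.0
```

```bash
python3 m.py
```

```text
12.3667 pos [530.6343 140.1574 171.6732] rot [-1.5754  0.0006  1.4705] q [ 0.0522  0.0686  1.8686 -0.0014  1.1999 -1.4177] F [-1.7558  0.4647  1.5487] T [ 0.3426  0.3254 -0.0002] w 13.996296907083678
twist to vertical [ 0.0011  0.0045 -0.    ]
```

Request:
play_rows(increments=[{"linear": [-0.0004, -0.0002, -0.0008], "twist": [0.001, 0.004, -0.1]}, {"linear": [-0.0002, 0, -0.0007], "twist": [0, 0, -0.1]}])

```text
time: 12.53
position: [530.7, 139.9, 170.9]
tcp_rot: [-1.573, 0.0, 1.261]
wrist_force: [-2.2, 0.5, 0.3]
grip_width: 13.9
```

```bash
python3 m.py
```

```text
12.5333 pos [530.6679 139.9214 170.9016] rot [-1.5732  0.0001  1.2605] q [ 0.0516  0.0707  1.8679 -0.001   1.2007 -1.2086] F [-2.1685  0.5491  0.2602] T [0.2837 0.3201 0.0041] w 13.871192288576768
twist to vertical [ 0.0008  0.0023 -0.    ]
```

Request:
play_rows(increments=[{"linear": [-0.0002, 0, -0.0006], "twist": [0, 0, -0.1]}])

```text
time: 12.62
position: [530.6, 139.9, 170.5]
tcp_rot: [-1.573, 0.0, 1.155]
wrist_force: [-1.2, 2.0, -1.3]
grip_width: 13.6
```

```bash
python3 m.py
```

```text
12.6167 pos [530.5771 139.8967 170.507 ] rot [-1.5734  0.      1.1553] q [ 0.0517  0.071   1.8685 -0.0013  1.1999 -1.1032] F [-1.1591  1.9955 -1.2654] T [0.2651 0.305  0.0353] w 13.639310612269949
twist to vertical [ 0.0011  0.0024 -0.    ]
```

Request:
play_rows(increments=[{"linear": [-0.0002, 0, -0.0007], "twist": [0, 0, -0.07]}])

```text
time: 12.7
position: [530.5, 139.9, 170.2]
tcp_rot: [-1.574, -0.0, 1.081]
wrist_force: [-2.0, 0.8, 1.4]
grip_width: 13.8
```

```bash
python3 m.py
```

```text
12.7 pos [530.5255 139.8887 170.1826] rot [-1.5738 -0.      1.0808] q [ 0.0518  0.0711  1.8689 -0.0016  1.1989 -1.0284] F [-1.9515  0.8066  1.4381] T [0.1973 0.4262 0.0529] w 13.78522826647788
twist to vertical [0.0014 0.0027 0.    ]
```

Request:
play_rows(increments=[{"linear": [-0.0002, 0, -0.0007], "twist": [0, 0, -0.06]}])

```text
time: 12.78
position: [530.6, 139.8, 170.0]
tcp_rot: [-1.575, -0.0, 1.017]
wrist_force: [-0.5, -0.0, 2.4]
grip_width: 13.7
```

```bash
python3 m.py
```

```text
12.7833 pos [530.6028 139.7658 170.0426] rot [-1.5747 -0.      1.0175] q [ 0.0519  0.0711  1.8692 -0.0023  1.1981 -0.9647] F [-0.4529 -0.0208  2.4008] T [0.0309 0.3597 0.122 ] w 13.667221814346775
twist to vertical [0.002  0.0033 0.    ]
```

Request:
play_rows(increments=[{"linear": [0, 0, -0.0004], "twist": [0, 0, -0.04]}])

```text
time: 12.87
position: [530.7, 139.6, 170.1]
tcp_rot: [-1.575, 0.0, 0.975]
wrist_force: [-1.2, 1.2, 0.9]
grip_width: 13.5
```

```bash
python3 m.py
```

```text
12.8667 pos [530.6769 139.6256 170.0621] rot [-1.575   0.0003  0.975 ] q [ 0.0519  0.0713  1.869  -0.003   1.1982 -0.9219] F [-1.1676  1.2218  0.9009] T [0.2135 0.5314 0.0007] w 13.461063398047468
twist to vertical [ 0.0026  0.0033 -0.    ]
```

Request:
play_rows(increments=[{"linear": [0, 0, -0.0004], "twist": [0, 0, -0.04]}])

```text
time: 12.95
position: [530.6, 139.6, 170.0]
tcp_rot: [-1.575, 0.001, 0.933]
wrist_force: [-1.2, 0.9, 2.2]
grip_width: 13.6
```

```bash
python3 m.py
```

```text
12.95 pos [530.5944 139.5615 170.0286] rot [-1.5749  0.0008  0.9331] q [ 0.052   0.0715  1.8689 -0.0034  1.1987 -0.8799] F [-1.214   0.9119  2.1753] T [0.2069 0.6078 0.1375] w 13.629441634066666
twist to vertical [ 0.0031  0.0028 -0.    ]
```

Request:
play_rows(increments=[{"linear": [0, 0, -0.0004], "twist": [0, 0, -0.015]}, {"linear": [0, 0, -0.0004], "twist": [0, 0, 0]}, {"linear": [0, 0, -0.0004], "twist": [0, 0, 0]}, {"linear": [0, 0, -0.0004], "twist": [0, 0, 0]}])

```text
time: 13.28
position: [530.6, 139.5, 170.0]
tcp_rot: [-1.575, 0.002, 0.919]
wrist_force: [-3.4, 0.6, 4.0]
grip_width: 14.0
```

```bash
python3 m.py
python3 - <<'E'
from h import *
c=bot.capture("side");save(c,"side3",(180,100,280,200),5)
E
```

```text
13.2833 pos [530.6285 139.5183 170.0437] rot [-1.5749  0.0015  0.919 ] q [ 0.0522  0.0718  1.8684 -0.0041  1.1992 -0.8653] F [-3.3968  0.5599  4.0135] T [0.1989 0.7618 0.0239] w 13.99512980123163
twist to vertical [ 0.0037  0.0023 -0.    ]
```

View pics/side3.png

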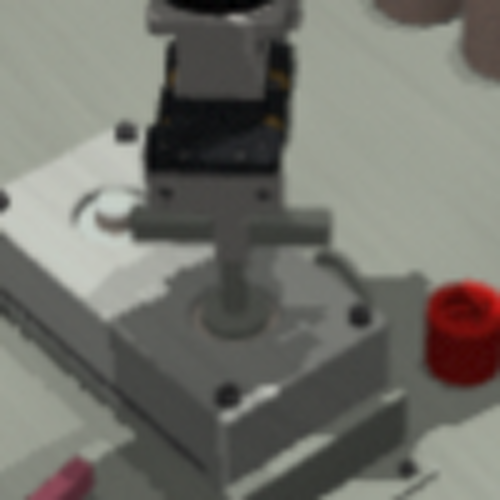

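Request:
play_rows(increments=[{"linear": [-0.0002, 0, 0.002], "twist": [0.003, 0.002, 0]}, {"linear": [0, 0, 0.0025], "twist": [0, 0, 0]}, {"linear": [0, 0, 0.003], "twist": [0, 0, 0]}])

```text
time: 13.58
position: [529.0, 139.2, 171.0]
tcp_rot: [-1.57, 0.001, 0.919]
wrist_force: [6.1, 2.5, -18.5]
grip_width: 13.9
```

```bash
python3 m.py
```

```text
13.5833 pos [528.9697 139.1759 170.9643] rot [-1.5701  0.0011  0.919 ] q [ 0.0501  0.0683  1.8703 -0.0004  1.2042 -0.8687] F [  6.1228   2.4904 -18.5194] T [ 0.5559 -1.4033  0.0608] w 13.945816599320672
twist to vertical [ 0.0005 -0.0013  0.    ]
```

Request:
play_rows(increments=[{"linear": [0.0012, 0, 0.0035], "twist": [0, 0, 0]}, {"linear": [0.0005, 0, 0.004], "twist": [0, 0, 0]}, {"linear": [0.0005, 0, 0.004], "twist": [0, 0, 0]}])

```text
time: 13.83
position: [528.2, 139.4, 172.1]
tcp_rot: [-1.564, 0.003, 0.918]
wrist_force: [6.4, 2.5, -21.0]
grip_width: 13.7
```

```bash
python3 m.py
```

```text
13.8333 pos [528.1632 139.3792 172.0874] rot [-1.5642  0.0027  0.9179] q [ 0.0493  0.0682  1.8683  0.0023  1.2119 -0.8694] F [  6.4338   2.4988 -20.9993] T [ 0.6612 -1.5806  0.0448] w 13.745612321495672
twist to vertical [-0.0019 -0.0069  0.    ]
```

Request:
play_rows(increments=[{"linear": [0.0015, 0, 0.0045], "twist": [-0.002, -0.007, 0]}, {"linear": [0.001, 0, 0.005], "twist": [-0.001, -0.002, 0]}, {"linear": [0.001, 0, 0.005], "twist": [-0.001, -0.002, 0]}])

```text
time: 14.08
position: [527.6, 139.8, 174.6]
tcp_rot: [-1.567, 0.002, 0.917]
wrist_force: [6.0, 1.9, -20.5]
grip_width: 14.0
```

```bash
python3 m.py
```

```text
14.0833 pos [527.6227 139.8149 174.6265] rot [-1.5668  0.0023  0.9166] q [ 0.0509  0.063   1.8687  0.0009  1.2144 -0.8661] F [  5.9899   1.8556 -20.5309] T [ 0.6675 -1.5641  0.0008] w 14.036897427759289
twist to vertical [-0.0006 -0.0046  0.    ]
```

Request:
play_rows(increments=[{"linear": [0.003, 0, 0.005], "twist": [-0.001, -0.005, 0]}, {"linear": [0.002, 0, 0.006], "twist": [-0.001, -0.002, 0]}, {"linear": [0.0018, 0, 0.006], "twist": [-0.001, -0.002, 0]}])

```text
time: 14.33
position: [529.0, 139.8, 181.4]
tcp_rot: [-1.564, 0.008, 0.916]
wrist_force: [3.3, 2.0, -20.0]
grip_width: 13.5
```

```bash
python3 m.py
```

```text
14.3333 pos [528.9517 139.7763 181.3863] rot [-1.5637  0.0078  0.9161] q [ 0.0517  0.0619  1.8567 -0.0014  1.2335 -0.8639] F [  3.2655   2.0071 -19.9725] T [ 0.4435 -0.8025 -0.015 ] w 13.468478649163714
twist to vertical [ 0.0019 -0.0104  0.    ]
```

Request:
play_rows(increments=[{"linear": [0.0015, 0, 0.006], "twist": [0.002, -0.01, 0]}, {"linear": [0.0015, 0, 0.006], "twist": [0, -0.002, 0]}, {"linear": [0.0015, 0, 0.006], "twist": [0, -0.002, 0]}])

```text
time: 14.58
position: [530.6, 139.3, 197.6]
tcp_rot: [-1.567, 0.004, 0.916]
wrist_force: [0.1, 0.1, -6.9]
grip_width: 13.8
```

```bash
python3 m.py
```

```text
14.5833 pos [530.648  139.3    197.6426] rot [-1.5674  0.0041  0.9163] q [ 0.0505  0.0441  1.8437 -0.001   1.259  -0.8655] F [ 0.0782  0.0822 -6.9193] T [0.1711 0.299  0.0495] w 13.756646273179161
twist to vertical [ 0.0012 -0.0052  0.    ]
```

Request:
play_rows(increments=[{"linear": [0, 0, 0.006], "twist": [0.001, -0.005, 0]}, {"linear": [0.0002, 0, 0.008], "twist": [0, 0, 0]}, {"linear": [0.0003, 0, 0.008], "twist": [0, 0, 0]}, {"linear": [0.0003, 0, 0.008], "twist": [0, 0, 0]}])

```text
time: 14.92
position: [533.5, 139.0, 237.5]
tcp_rot: [-1.577, -0.003, 0.917]
wrist_force: [0.9, -0.2, -6.8]
grip_width: 13.9
```

Request:
play_rows(increments=[{"linear": [0, 0, 0.008], "twist": [0, 0, 0]}, {"linear": [0, 0, 0.01], "twist": [0, 0, 0]}, {"linear": [0, 0, 0.01], "twist": [0, 0, 0]}, {"linear": [0, 0, 0], "twist": [0, 0, 0]}, {"linear": [0, 0, 0], "twist": [0, 0, 0]}])

```text
time: 15.33
position: [538.0, 138.6, 277.6]
tcp_rot: [-1.591, -0.013, 0.916]
wrist_force: [-0.4, 0.7, -6.8]
grip_width: 14.0
```

```bash
python3 m.py
python3 - <<'E'
from h import *
c=bot.capture("side");save(c,"side4",(150,70,310,230),3.5)
E
```

```text
15.3333 pos [538.0168 138.6368 277.5831] rot [-1.5907 -0.0134  0.9164] q [ 0.0494 -0.0275  1.7667 -0.0027  1.3785 -0.8664] F [-0.4102  0.6745 -6.8359] T [-0.0567  0.0292  0.007 ] w 13.96753883185831
twist to vertical [0.0015 0.024  0.0001]
```

View pics/side4.png

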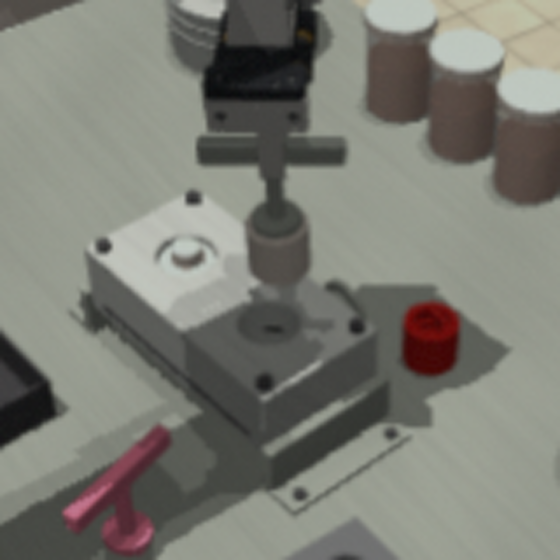

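The piston hangs plumb on the puller and is clear of the bore; the plug is undisturbed. Now over to the tray.

Request:
play_rows(increments=[{"linear": [0, -0.01, 0], "twist": [0.0015, 0.012, 0]}, {"linear": [0, -0.02, 0], "twist": [0, 0.012, 0]}, {"linear": [0, -0.022, 0], "twist": [0, 0, 0]}, {"linear": [0, -0.022, 0], "twist": [0, 0, 0]}, {"linear": [0, -0.022, 0], "twist": [0, 0, 0]}, {"linear": [0, -0.022, 0], "twist": [0, 0, 0]}, {"linear": [0, -0.022, 0], "twist": [0, 0, 0]}, {"linear": [0, -0.022, 0], "twist": [0, 0, 0]}, {"linear": [0, -0.022, 0], "twist": [0, 0, 0]}, {"linear": [0, -0.015, 0], "twist": [0, 0, 0]}, {"linear": [0, 0, 0], "twist": [0, 0, 0]}])

```text
time: 16.3
position: [531.8, -74.9, 267.8]
tcp_rot: [-1.553, 0.013, 0.919]
wrist_force: [0.8, -0.2, -6.2]
grip_width: 13.9
```

```bash
python3 m.py
```

```text
16.3 pos [531.7974 -74.8529 267.8469] rot [-1.5526  0.0128  0.9186] q [-0.3478 -0.0379  1.7945 -0.0068  1.4061 -1.2651] F [ 0.8114 -0.1758 -6.1767] T [-0.0774 -0.056   0.0024] w 13.871867575468878
twist to vertical [-0.0009 -0.0222  0.0001]
```

Request:
play_rows(increments=[{"linear": [0, -0.015, 0], "twist": [0, -0.011, 0]}, {"linear": [0, -0.022, 0], "twist": [0, -0.01, 0]}, {"linear": [0, -0.022, 0], "twist": [0, 0, 0]}, {"linear": [0, -0.022, 0], "twist": [0, 0, 0]}, {"linear": [0, -0.022, 0], "twist": [0, 0, 0]}, {"linear": [0, -0.022, 0], "twist": [0, 0, 0]}, {"linear": [0, -0.022, 0], "twist": [0, 0, 0]}, {"linear": [0, -0.022, 0], "twist": [0, 0, 0]}, {"linear": [0, -0.022, 0], "twist": [0, 0, 0]}, {"linear": [0, -0.022, 0], "twist": [0, 0, 0]}, {"linear": [0, -0.015, 0], "twist": [0, 0, 0]}, {"linear": [0, 0, 0], "twist": [0, 0, 0]}])

```text
time: 17.3
position: [524.4, -313.1, 256.2]
tcp_rot: [-1.545, 0.0, 0.919]
wrist_force: [0.6, 0.8, -6.3]
grip_width: 14.0
```

```bash
python3 m.py
```

```text
17.3 pos [ 524.4101 -313.1128  256.1992] rot [-1.5453  0.0002  0.9189] q [-0.7228  0.1493  1.6208 -0.002   1.3969 -1.6414] F [ 0.6239  0.7843 -6.2517] T [-0.0921 -0.005  -0.0539] w 13.983521701185676
twist to vertical [-0.0153 -0.0203  0.    ]
```

Request:
play_rows(increments=[{"linear": [0.003, -0.005, 0], "twist": [-0.015, -0.02, 0]}, {"linear": [0, 0, -0.01], "twist": [0, 0, 0]}, {"linear": [0, 0, -0.014], "twist": [0, 0, 0]}, {"linear": [0, 0, -0.014], "twist": [0, 0, 0]}, {"linear": [0, 0, -0.014], "twist": [0, 0, 0]}, {"linear": [0, 0, -0.014], "twist": [0, 0, 0]}, {"linear": [0, 0, -0.01], "twist": [0, 0, 0]}, {"linear": [0, 0, 0], "twist": [0, 0, 0]}, {"linear": [0, 0, 0], "twist": [0, 0, 0]}])

```text
time: 18.05
position: [524.8, -311.3, 168.0]
tcp_rot: [-1.554, -0.004, 0.921]
wrist_force: [0.5, -0.8, -6.2]
grip_width: 14.1
```

```bash
python3 m.py
```

```text
18.05 pos [ 524.7538 -311.3417  167.9726] rot [-1.554  -0.0045  0.9214] q [-0.7225  0.2247  1.7011  0.0035  1.2328 -1.6451] F [ 0.4657 -0.7701 -6.1559] T [-0.1207 -0.0576  0.0394] w 14.082974833610248
twist to vertical [-0.0137 -0.0106 -0.    ]
```

Request:
play_rows(increments=[{"linear": [0.004, -0.009, 0], "twist": [-0.0137, -0.0106, 0]}, {"linear": [0, 0, -0.008], "twist": [0, 0, 0]}, {"linear": [0, 0, -0.008], "twist": [0, 0, 0]}, {"linear": [0, 0, -0.006], "twist": [0, 0, 0]}, {"linear": [0, 0, 0], "twist": [0, 0, 0]}, {"linear": [0, 0, 0], "twist": [0, 0, 0]}])

```text
time: 18.55
position: [530.5, -321.9, 146.1]
tcp_rot: [-1.576, 0.001, 0.922]
wrist_force: [0.3, 0.7, -6.5]
grip_width: 13.6
```

```bash
python3 m.py
```

```text
18.55 pos [ 530.4661 -321.9481  146.1064] rot [-1.5763  0.0006  0.9219] q [-0.7279  0.2606  1.7012 -0.0002  1.1743 -1.6497] F [ 0.2861  0.6918 -6.524 ] T [ 0.0187 -0.0067 -0.0141] w 13.588459672656178
twist to vertical [ 0.0038  0.004  -0.    ]
```

Request:
play_rows(increments=[{"linear": [0, 0, -0.004], "twist": [0.0038, 0.004, 0]}, {"linear": [0, 0, -0.003], "twist": [0, 0, 0]}, {"linear": [0, 0, -0.003], "twist": [0, 0, 0]}, {"linear": [0, 0, -0.002], "twist": [0, 0, 0]}, {"linear": [0, 0, 0], "twist": [0, 0, 0]}])

```text
time: 18.97
position: [530.8, -322.3, 133.6]
tcp_rot: [-1.571, 0.0, 0.922]
wrist_force: [-0.4, -0.2, -6.7]
grip_width: 13.8
```

Request:
play_rows(increments=[{"linear": [0, 0, -0.001], "twist": [0, 0, 0]}, {"linear": [0, 0, -0.001], "twist": [0, 0, 0]}, {"linear": [0, 0, -0.001], "twist": [0, 0, 0]}, {"linear": [0, 0, 0], "twist": [0, 0, 0]}])

```text
time: 19.3
position: [530.9, -322.3, 130.5]
tcp_rot: [-1.572, 0.0, 0.922]
wrist_force: [0.2, 0.3, -5.9]
grip_width: 13.6
```

```bash
python3 m.py
```

```text
19.3 pos [ 530.9169 -322.2932  130.52  ] rot [-1.5718  0.      0.9219] q [-0.7279  0.2833  1.7047  0.      1.1526 -1.6498] F [ 0.1511  0.287  -5.879 ] T [-0.0471 -0.024   0.0406] w 13.598892033186232
twist to vertical [ 0.0006  0.0008 -0.    ]
```

Request:
play_rows(increments=[{"linear": [0, 0, -0.001], "twist": [0, 0, 0]}, {"linear": [0, 0, -0.001], "twist": [0, 0, 0]}, {"linear": [0, 0, -0.001], "twist": [0, 0, 0]}])

```text
time: 19.55
position: [531.2, -322.5, 127.8]
tcp_rot: [-1.573, 0.0, 0.922]
wrist_force: [-1.0, 1.1, -6.2]
grip_width: 14.0
```

Request:
play_rows(increments=[{"linear": [0, 0, -0.001], "twist": [0, 0, 0]}])

```text
time: 19.63
position: [531.2, -322.5, 126.8]
tcp_rot: [-1.573, 0.0, 0.922]
wrist_force: [-0.0, 0.3, -6.4]
grip_width: 13.5
```

Request:
play_rows(increments=[{"linear": [0, 0, -0.001], "twist": [0, 0, 0]}])

```text
time: 19.72
position: [531.2, -322.6, 125.7]
tcp_rot: [-1.573, 0.0, 0.922]
wrist_force: [0.6, -1.0, -5.3]
grip_width: 13.8
```

Request:
play_rows(increments=[{"linear": [0, 0, -0.0008], "twist": [0, 0, 0]}])

```text
time: 19.8
position: [531.5, -322.8, 125.5]
tcp_rot: [-1.574, 0.0, 0.922]
wrist_force: [-1.1, 0.8, 0.6]
grip_width: 13.8
```

Request:
play_rows(increments=[{"linear": [-0.0002, 0.0002, -0.0005], "twist": [0.0015, 0.002, 0]}, {"linear": [0, 0, -0.0005], "twist": [0, 0, 0]}])

```text
time: 19.97
position: [531.8, -323.0, 125.5]
tcp_rot: [-1.573, 0.0, 0.922]
wrist_force: [-0.9, 0.9, -3.0]
grip_width: 13.8
```

```bash
python3 m.py
python3 - <<'E'
from h import *
c=bot.capture("side");save(c,"side5",(250,200,410,360),3.5)
E
```

```text
19.9667 pos [ 531.8375 -323.0345  125.493 ] rot [-1.5728  0.0003  0.922 ] q [-0.7277  0.2916  1.7046 -0.0001  1.1434 -1.6497] F [-0.8788  0.9447 -2.9865] T [ 0.1219  0.1289 -0.0174] w 13.756821083754438
twist to vertical [ 0.0014  0.0014 -0.    ]
```

View pics/side5.png

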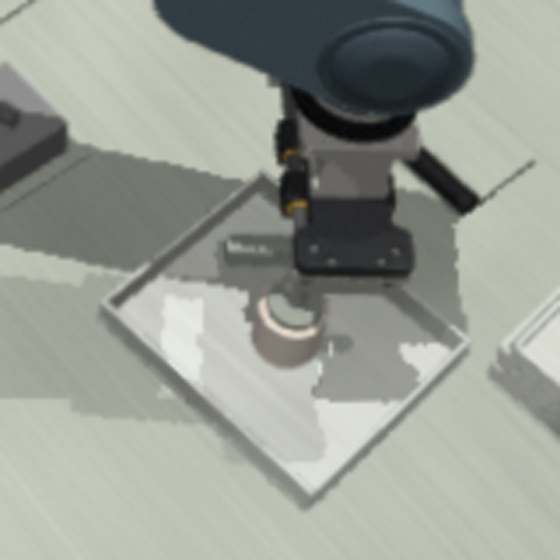

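It is standing mid-tray, upright with the collar on the piston. I release it and rise.

Request:
play_rows(increments=[{"linear": [0, 0, 0], "twist": [0, 0, 0]}, {"linear": [0, 0, 0], "twist": [0, 0, 0]}, {"linear": [0, 0, 0], "twist": [0, 0, 0]}, {"linear": [0, 0, 0], "twist": [0, 0, 0]}, {"linear": [0, 0, 0], "twist": [0, 0, 0]}, {"linear": [0, 0, 0], "twist": [0, 0, 0]}, {"linear": [0, 0, 0], "twist": [0, 0, 0]}], hand=0.06)

```text
time: 20.6
position: [535.0, -325.9, 130.9]
tcp_rot: [-1.584, 0.001, 0.922]
wrist_force: [-0.6, 1.0, -0.1]
grip_width: 56.7
```

Request:
play_rows(increments=[{"linear": [0, 0, 0.005], "twist": [0, 0, 0]}, {"linear": [0, 0, 0.008], "twist": [0, 0, 0]}, {"linear": [0, 0, 0.01], "twist": [0, 0, 0]}, {"linear": [0, 0, 0.015], "twist": [0, 0, 0]}, {"linear": [0, 0, 0.015], "twist": [0, 0, 0]}, {"linear": [0, 0, 0.02], "twist": [0, 0, 0]}, {"linear": [0, 0, 0.02], "twist": [0, 0, 0]}, {"linear": [0, 0.03, 0.02], "twist": [0, 0, 0]}, {"linear": [0, 0.03, 0.01], "twist": [0, 0, 0]}, {"linear": [0, 0.03, 0.01], "twist": [0, 0, 0]}, {"linear": [0, 0.03, 0.01], "twist": [0, 0, 0]}, {"linear": [0, 0.03, 0], "twist": [0, 0, 0]}, {"linear": [0, 0.03, 0], "twist": [0, 0, 0]}, {"linear": [0, 0, 0], "twist": [0, 0, 0]}, {"linear": [0, 0, 0], "twist": [0, 0, 0]}])

```text
time: 21.85
position: [534.5, -139.9, 297.5]
tcp_rot: [-1.601, -0.002, 0.919]
wrist_force: [0.0, -0.5, 0.3]
grip_width: 60.2
```

```bash
python3 m.py
python3 - <<'E'
from h import *
np.set_printoptions(precision=1,suppress=True)
for n in("side","top"):
    c=bot.capture(n);save(c,n+"6",(250,180,410,340) if n=="side" else (330,120,450,230),3.5)
    P=cloud(c);near=np.hypot(P[...,0]-531,P[...,1]+322)<75
    for a,lo,hi in(("handle",100,135),("collar",50,62)):
        Q=P[near&(P[...,2]>lo)&(P[...,2]<hi)]
        if len(Q): print(n,a,len(Q),"rect",cv2.minAreaRect(Q[:,:2].astype(np.float32)),"ztop",np.percentile(Q[:,2],90))
E
cd pics; python3 -c "
import cv2,numpy as np
a=cv2.imread('side6.png');b=cv2.imread('top6.png');b=cv2.resize(b,(240,220));a=cv2.resize(a,(520,520))
o=np.zeros((520,770,3),np.uint8);o[:,:520]=a;o[:220,525:765]=b;cv2.imwrite('end.png',o)"
```

```text
21.85 pos [ 534.5028 -139.8578  297.4587] rot [-1.6005 -0.0021  0.9187] q [-0.4594 -0.0515  1.7541 -0.0037  1.4094 -1.3776] F [ 0.0297 -0.5258  0.3076] T [-0.0498 -0.0134  0.0371] w 60.20217719280175
twist to vertical [0.0164 0.0249 0.    ]
side handle 427 rect ((529.4302368164062, -323.24951171875), (17.19352912902832, 109.56843566894531), 54.085227966308594) ztop 129.96891156041997
side collar 158 rect ((528.5546264648438, -322.7469482421875), (36.079437255859375, 40.43943405151367), 14.866786003112793) ztop 58.4685058807985
top handle 329 rect ((532.3792724609375, -323.5704345703125), (14.255492210388184, 111.05243682861328), 52.81582260131836) ztop 131.1052806698011
top collar 123 rect ((530.0774536132812, -322.54522705078125), (45.153350830078125, 42.23736572265625), 27.289371490478516) ztop 59.94985533313657
```

View pics/end.png

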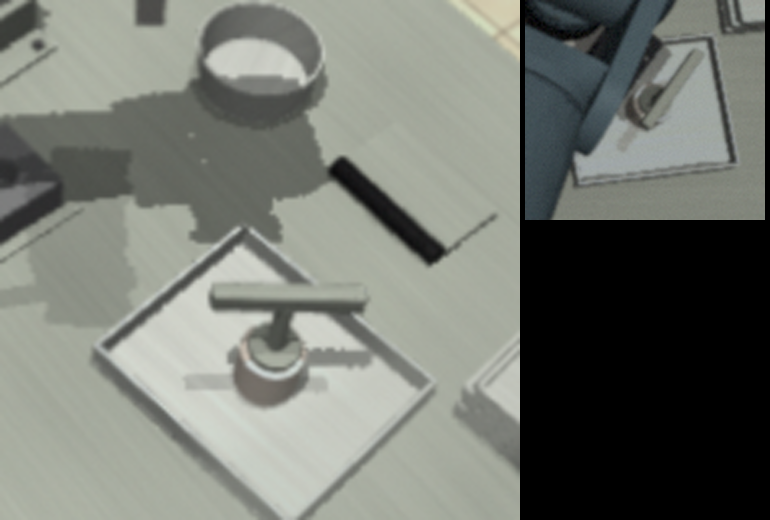

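The piston and puller stand upright at about (530,-323), inside the tray. The handle top reads about 130 mm, against 129 mm expected with the collar home. I'm handing in.

```bash
python3 -c "
from station import bot
print(bot.read_state()['qd'].round(3)); print(bot.sign_off())"
```

```text
[-0.022  0.021  0.002 -0.003 -0.005  0.001]
the job is handed in; nothing more can be done
None
```

I took the steel puller from its holder, screwed it into the piston and drew the piston out. It now stands upright in the wash tray with the puller still in it, released, and the job was handed in at about 22 s. The hand-in gives no verdict, so what follows is my own checks.

- **Screwing in:** The thread met with the collar about 6 mm up, and I turned about 1.7 rad clockwise. The push peaked at about 9 N in the readings I took. The puller stopped sinking at the height I had predicted for home (TCP 170.0 mm). I turned about 0.1 rad past that, below the 0.3 rad that begins to spin the piston. I did not measure the piston rim.
- **Drawing out:** The pull was about 17 N with up to 6–7 N sideways, because the arm drifted 1–2 mm towards the base under load. I corrected that on the way up. Once clear, the wrist carried about 6.5 N, which fits puller plus piston, and the picture showed the piston hanging straight.
- **Placing:** The piston touched the tray floor with only a few newtons of change in the wrist force.
- **After letting go:** The puller and piston stand within about 3 mm of the tray centre. The handle top measured 130–131 mm against 129 mm for fully home, which is within the thread's play plus the cameras' 2 mm accuracy.
- **Bystanders:** The blanking plug looked in place after the draw. The cake tin and scraper looked undisturbed in the last picture. The loaf tin was out of that frame and I did not check it again, but the arm never worked low near it.

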